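# Hang the key-fob tray in the notch of the crate's rail

## Robot

A 6-joint arm with a two-finger parallel gripper is mounted at the origin on a cart in front of the work surface, level with it; the furniture and walls round the work are solid. World frame = base frame: x ahead of the robot, y to its left, z up, the work surface at z = 0. Lengths are in m, angles in rad, forces in N, time in s.
With the tool pointing down it reaches from about 0.375 to 0.9 m from the base axis. Payload 3.1 kg.
Tool frame: the origin (TCP) lies where the fingers leave the gripper's body, on its centre line; the fingertips stand manip.tip_reach ahead of it and the grasp point (between the pads) lies 54 mm ahead of it (manip.tip_reach is the distance from the TCP to the fingertips, in m); z points along the fingers, y is the direction in which the jaws open and shut (so a half turn about z gives the same grasp; the last joint's range is limited). The gripper opens to 85 mm and grips with 20 to 120 N. Pads are 22 mm wide; open, the fingers measure 114 mm over their backs; the gripper's body (76 mm by 85 mm) begins 54 mm behind the grasp point. The pads swing forward as they close: fully open they stand 13 mm farther back than shut.
Start: joints at [-1.397, 0.527, 1.433, -0, 1.181, -0.178], TCP at [0.215, -0.587, 0.304] pointing down, gripper open.
Joint ranges: [-3.08, 3.08], [-0.75, 2.2], [0.22, 2.44], [-1.43, 4.57], [0, 2.65], [-2.85, 2.85]. Speed limits (rad/s): [2.79, 2.79, 3.14, 3.14, 3.14, 3.14].

## Interface

Orientations are given as a unit quaternion [x, y, z, w].
In Python, from station import manip, cams, order gives the robot as it stands. The module is installed in compiled form; this text tells all that it offers.
- The arm moves only by the tool drive_tool, never from a script. Its arguments are lists of equal length, an entry for each row: "linear": the shift along the tool's x, y, z in mm, a list of three; "rot": the turn, a rotation vector about the tool's x, y, z in degrees, a list of three; "hand": the finger opening in mm, from 0 to 85.4. A call has 1 to 20 rows; each row shifts and turns the pose as measured when the row begins, along the tool's axes as they then stand; what a row does not reach is not made up. A row lasts 1/12 s, in which the tool goes at most 41.7 mm and 7.16 degrees, less where a joint would pass 70% of its speed; a pose out of reach is approached as far as the arm can. A call with a gripper value outside its range is refused whole. The fingers move at their own pace and stop on an object; "force" is the grip in N (left out, the last holds). Time passes only in rows, so rows that do not move let the fingers close. It gives the time, the measured TCP pose, the force and the opening at its end, in the units of the state.
- manip.sense(): the state, without advancing time (a new reading comes with each control period).
- cams.snapshot(name): name is "side" or "top" or "wrist"; returns the picture (384x512x3 uint8, red, green, blue); there is no depth.
- cams.camera_model(name): a dict with "vfov" (degrees; the focal length in pixels is half the picture's height over the tangent of half this angle, whatever the lens; pixels are square), "cx", "cy" (the principal point, pixels), "rvec" (rotation vector, rad) and "tvec" (3), from world to camera coordinates, as OpenCV has them. Camera axes: x right, y down, z forward; pixel columns grow to the right and rows downward; lengths in m; the calibration is good to about 2 mm. The wrist camera is an equidistant fisheye: a pixel r from the principal point sees the ray r / f radians off the axis. A picture is of the moment at which its call begins: read the wrist's pose just before it. camera_model takes no time and is no camera call; for the wrist camera it gives the pose at the moment of the call.
- order.sign_off(): hands the job in, once; it reports no verdict.
Trained networks look in the newest picture that a camera, given by its name, has taken for a name from the list of things; names that differ only in an ending like _2 or _b are one class to them, and where a whole thing is asked for, a point or a joint stands for the part that bears it (a point fixed in the world has none). Each returns a list of dicts, best first, with "score" (0 to 1); they miss things now and then, are a little off and sometimes report something else, mostly with a low value. They report only what shows in the picture. A call takes as long as a camera call.
- cams.regions_of(label, camera): "pixels" (384x512 bool, what is visible of it) and "rect" ([left, top, right, bottom] in pixels, round what is visible of it).
- cams.spot_point(label, camera): "at" ([column, row] in pixels: a listed point, or the origin of a listed thing).
The state is a dict: "t": time; "q": joint angles; "qd": joint speeds; "tau": joint torques, N m; "tcp_pos": TCP position; "tool_rot": TCP orientation; "force": force on the tool from outside, world axes, zero at the start; "ft_torque": the same for the moment, N m; "finger_gap": opening from 0.0 (shut) to 1.0 (fully open).
Only numpy, scipy, OpenCV 4.12 (cv2) and the standard library are available. Lean on these libraries where they do the work, as an engineer would, in place of code of your own. Each camera call takes 0.05 s, during which the arm holds its last target. There are 200 camera calls.

## Task

Pick up the little key-fob tray by its board handle, hang its steel hook over the aluminium rail on the front rim of the display crate, and slide it along the rail until the hook drops fully down into the rail's one notch, so that it cannot wander. Then let go and leave it hanging there with both key fobs still in it. Go gently: do not force the hook, do not shove the crate, keep the tray upright and leave the other things alone.

Things in the scene. Friction and masses are not known exactly. Their poses are not given: they have to be found in the camera images.
- tray: Hook-on tray: open pale wooden box, 60 (x) x 140 (y) x 40 mm high, about 0.2 to 0.3 kg, two compartments, a brown carrying board standing up between them, a bent steel strap hook at its back (+x side). Origin: centre of its underside; z up, y along its length. Two thin cork pads low on its back lean on the crate when it hangs.
- tray_grip (a point): Where to hold the tray: centre of the grip part of its carrying board, 68 mm above the tray's underside. The board here is 12 mm thick (tray y) and 44 mm long (tray x); its rounded top is 18 mm higher, the box walls end 28 mm lower. Fingers go down on both sides of it, closing along tray y. Axes as the tray's.
- tray_hook (a point): Middle of the underside of the hook's top plate, the face that rests on the rail: 42 mm in +x from tray_grip and 4 mm higher. The strap is 40 mm wide (y). The mouth below is 18 mm wide (x: 9 mm either side), open downward; behind it (+x) a 3 mm tongue hangs to 33 mm below this point, its tip bent outward, reaching 15 mm in +x of it. Axes as the tray's.
- crate: Brown wooden display crate, loose but heavy (2.6 kg), 96 (x) x 220 (y) mm, walls 98 mm high; toy houses and towers stand in it, 20 mm or more behind its front wall. Origin: centre of its underside; z up, front wall on its -x side, y along it. On the front wall sits an aluminium rail 150 mm long, 14 mm thick (x, flush with the wall), its plain level crown 112 mm above the table.
- rim_mid (a point): Point of the crate: middle of the front wall's length and thickness, at rail crown height; axes as crate's (hung squarely, the tray's axes match them). NOT the notch. The notch, in the rail's middle, is 46 mm wide, 9 mm deep, corners rounded; the rail is clamped through long slots, so the notch centre is anywhere within 30 mm of this point along y. It is not reported: see it or feel for it.
- key_fob_a: Wooden key fob 20 x 50 x 8 mm lying loose in the tray's +y compartment. Origin: centre of its underside.
- key_fob_b: Wooden key fob 20 x 50 x 8 mm lying loose in the tray's -y compartment. Origin: centre of its underside.
- jar: Bystander: turned wooden jar, 47 mm wide, 73 mm high, right of the crate. Origin: centre of its underside.
- toy_house: Bystander: oiled toy house, 58 x 56 x 125 mm, left of the tray. Origin: centre of its underside.
- sanding_block: Bystander: sanding block, 39 x 65 x 28 mm, right of the jar. Origin: centre of its underside.

How it is judged:
By the outcome, as a careful person would: the job done as asked, in the order asked, and still so for the second after the job is handed in, with the robot touching nothing.
It also fails if it takes over 53 s, if anything falls off the work surface, if the arm or the gripper's body presses on something with over 40 N, if the wrist force passes 120 N, or if a joint passes its speed limit or range.

## Working session

There is one attempt and no reset: what is moved stays moved. The work goes in short steps, Python scripts to look and compute and a tool call to move; the robot and the scene stay as the last step left them, time stands still between calls to the robot, and variables do not carry over. Pictures are saved under pics/ and viewed, about 8 in all and at most 12, crops included, and the job is handed in when it is done.

Besides the shell and the picture viewer there is one more tool, called as name(argument=value, ...) on one line, values as JSON. drive_tool: Moves the arm, as the interface text tells. Its arguments: {"type":"object","properties":{"linear":{"type":"array","items":{"type":"array","items":{"type":"number"}}},"rot":{"type":"array","items":{"type":"array","items":{"type":"number"}}},"hand":{"type":"array","items":{"type":"number"}},"force":{"type":"number"}},"required":["linear","rot","hand"]}

```bash
mkdir -p pics; cat > h.py <<'E'
import numpy as np, cv2
from scipy.spatial.transform import Rotation as R
from station import manip, cams, order
def ray(cam,px):
    m=cams.camera_model(cam); Rm=R.from_rotvec(m['rvec']).as_matrix(); t=np.array(m['tvec'])
    f=192/np.tan(np.radians(m['vfov'])/2); u=np.array([px[0]-m['cx'],px[1]-m['cy']])/f
    if cam=='wrist':
        r=np.linalg.norm(u)+1e-9; d=np.array([*(u/r*np.sin(r)),np.cos(r)])
    else: d=np.array([*u,1])
    d=Rm.T@d; return -Rm.T@t, d/np.linalg.norm(d)
def atz(cam,px,z):
    o,d=ray(cam,px); return o+d*(z-o[2])/d[2]
def tri(obs):
    A=0;b=0
    for cam,px in obs:
        o,d=ray(cam,px); P=np.eye(3)-np.outer(d,d); A=A+P; b=b+P@o
    x=np.linalg.solve(A,b); return x,[np.linalg.norm(np.cross(x-ray(c,p)[0],ray(c,p)[1])) for c,p in obs]
def proj(cam,X):
    m=cams.camera_model(cam); p=R.from_rotvec(m['rvec']).as_matrix()@np.array(X)+np.array(m['tvec'])
    f=192/np.tan(np.radians(m['vfov'])/2)
    if cam=='wrist':
        r=np.hypot(p[0],p[1]); th=np.arctan2(r,p[2]); return np.array([m['cx']+f*th*p[0]/r,m['cy']+f*th*p[1]/r])
    return np.array([m['cx']+f*p[0]/p[2],m['cy']+f*p[1]/p[2]])
E
python3 - <<'E'
from h import *
np.set_printoptions(precision=4,suppress=True)
s=manip.sense(); print(s['t'],s['tcp_pos'],s['tool_rot'],s['force'],manip.tip_reach)
ims=[]
for c in ('side','top'):
    im=cams.snapshot(c); cv2.imwrite(f'pics/{c}1.png',cv2.resize(im[:,:,::-1],(768,576)))
    o,d=ray(c,(256,192)); print(c,o,d,cams.camera_model(c)['vfov'])
P={}
for n in ('tray','tray_grip','tray_hook','crate','rim_mid','jar','toy_house','sanding_block','key_fob_a'):
    for c in ('side','top'):
        r=cams.spot_point(n,c)
        print(n,c,[(np.round(q['at'],1).tolist(),round(q['score'],2)) for q in r[:2]])
        if r: P.setdefault(n,[]).append((c,r[0]['at']))
    if len(P.get(n,[]))==2: print('   ',*tri(P[n]))
print(manip.sense()['t'])
E
```

```text
0.0 [ 0.2153 -0.5862  0.3029] [ 0.9846  0.175   0.     -0.0011] [ 0.1546 -0.168  -0.1359] 0.0726
side [0.3448 1.5726 1.2564] [ 0.0594 -0.769  -0.6365] 43.773707152062144
top [0.4076 0.1302 1.2505] [ 0.0327 -0.0076 -0.9994] 56.032803347962066
tray side [([245.5, 249.3], 0.78)]
tray top [([182.0, 189.2], 0.6)]
    [ 0.4678  0.3779 -0.0035] [np.float64(0.004717474965071594), np.float64(0.00471747496507156)]
tray_grip side [([246.8, 234.5], 0.76), ([246.4, 251.2], 0.18)]
tray_grip top [([175.3, 188.1], 0.63)]
    [0.4653 0.3835 0.0772] [np.float64(0.0017738219021945245), np.float64(0.0017738219021945184)]
tray_hook side [([238.0, 237.1], 0.92)]
tray_hook top [([178.3, 173.4], 0.62), ([370.8, 188.6], 0.44)]
    [0.5061 0.3773 0.0557] [np.float64(0.007047385123406429), np.float64(0.007047385123406322)]
crate side [([243.0, 189.0], 0.93)]
crate top [([268.8, 175.0], 0.75)]
    [0.5089 0.0767 0.0297] [np.float64(0.004580214935239535), np.float64(0.004580214935239375)]
rim_mid side [([253.2, 176.6], 0.94)]
rim_mid top [([271.2, 181.9], 0.97), ([177.8, 172.7], 0.18)]
    [0.4748 0.0719 0.093 ]
[... 177 characters left out ...]
0.2476  0.0836] [np.float64(0.010240271176071096), np.float64(0.0102402711760712)]
toy_house side [([235.6, 295.6], 0.92)]
toy_house top [([119.1, 186.5], 0.73)]
    [0.4795 0.5931 0.0038] [np.float64(0.0033151304217505506), np.float64(0.003315130421750493)]
sanding_block side [([259.2, 135.3], 0.52), ([261.7, 145.5], 0.17)]
sanding_block top [([395.0, 183.4], 0.62), ([176.3, 188.0], 0.47)]
    [ 0.4754 -0.3587  0.0111] [np.float64(0.0066782115924950425), np.float64(0.006678211592494992)]
key_fob_a side [([248.7, 255.0], 0.55)]
key_fob_a top [([172.1, 191.0], 0.65), ([192.6, 187.7], 0.55)]
    [0.4575 0.4105 0.0031] [np.float64(0.00026557519805144925), np.float64(0.00026557519805140285)]
1.0
```

```bash
python3 - <<'E'
import cv2,numpy as np
a=cv2.imread('pics/side1.png');b=cv2.imread('pics/top1.png')
# scale 1.5; crop top: cols 100-420,rows 130-240 ; side: cols 180-310 rows 110-320
t=cv2.resize(b[195:345,150:640],(800,245),interpolation=cv2.INTER_CUBIC)
s=cv2.resize(a[195:435,240:520],(408,350),interpolation=cv2.INTER_CUBIC)
o=np.zeros((600,800,3),np.uint8);o[:245]=t;o[250:600,:408]=s
cv2.imwrite('pics/c1.png',o)
E
```

```text
(no output)
```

View pics/c1.png

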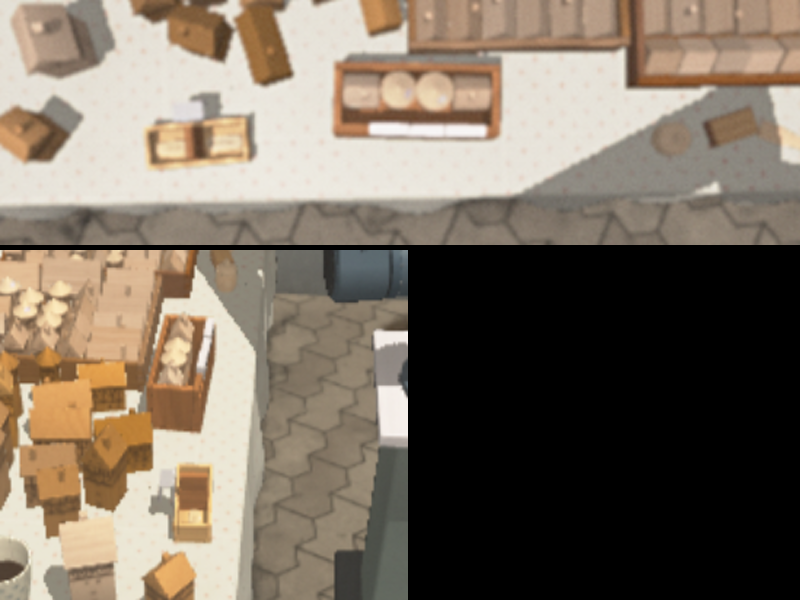

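drive_tool(linear=[[26, -32, -1], [26, -32, -1], [26, -32, -1], [26, -32, -1], [26, -32, -1], [26, -32, -1], [26, -32, -1], [26, -32, -1], [26, -32, -1], [26, -32, -1], [26, -32, -1], [26, -32, -1], [26, -32, -1], [26, -32, -1], [26, -32, -1], [26, -32, -1], [26, -32, -1], [0, 0, 0], [0, 0, 0], [0, 0, 0]], rot=[[0, 0, 0], [0, 0, 0], [0, 0, 0], [0, 0, 0], [0, 0, 0], [0, 0, 0], [0, 0, 0], [0, 0, 0], [0, 0, 0], [0, 0, 0], [0, 0, 0], [0, 0, 0], [0, 0, 0], [0, 0, 0], [0, 0, 0], [0, 0, 0], [0, 0, 5], [0, 0, 5], [0, 0, 5], [0, 0, 0]], hand=[85, 85, 85, 85, 85, 85, 85, 85, 85, 85, 85, 85, 85, 85, 85, 85, 85, 85, 85, 85])

```text
t: 2.67
tcp_pos: [0.4495, 0.0857, 0.3184]
tool_rot: [0.999, 0.038, 0.009, 0.007]
force: [0.3, 0.6, 0.3]
finger_gap: 0.998
```

```bash
cat > look.py <<'E'
from h import *
import sys
np.set_printoptions(precision=4,suppress=True)
s=manip.sense(); print(s['t'],s['tcp_pos'],'yaw/rv',R.from_quat(s['tool_rot']).as_euler('xyz',degrees=True),s['force'])
im=cams.snapshot('wrist'); cv2.imwrite(f'pics/{sys.argv[1]}.png',cv2.resize(im[:,:,::-1],(768,576),interpolation=cv2.INTER_CUBIC))
print('cam',ray('wrist',(256,192)))
zs=dict(tray=0,tray_grip=.068,tray_hook=.072,rim_mid=.112,crate=0)
for n in sys.argv[2:]:
    r=cams.spot_point(n,'wrist')
    for q in r[:2]: print(n,np.round(q['at'],1),round(q['score'],2),atz('wrist',q['at'],zs.get(n,0)))
E
python3 look.py w1 tray tray_grip tray_hook rim_mid crate
python3 - <<'E'
from h import *
print(atz('top',(271.2,181.9),.112),atz('top',(175.3,188.1),.068),atz('top',(178.3,173.4),.072))
E
```

```text
2.6667 [0.4495 0.0857 0.3184] yaw/rv [179.1047  -0.9794   4.3338] [0.3352 0.644  0.2963]
cam (array([0.5206, 0.093 , 0.3898]), array([-0.2595, -0.0279, -0.9653]))
tray [ 61.3 148.3] 0.85 [0.4637 0.3818 0.    ]
tray_grip [ 34.5 155.4] 0.81 [0.464  0.3798 0.068 ]
tray_hook [ 27.1 127.3] 0.71 [0.5024 0.388  0.072 ]
rim_mid [265.  164.3] 0.8 [0.4733 0.0767 0.112 ]
crate [ 32.5 158.3] 0.7 [0.4482 0.4453 0.    ]
crate [265.1 121.9] 0.57 [0.5104 0.075  0.    ]
[0.47580411 0.07297033 0.112     ] [0.46397345 0.38536387 0.068     ] [0.5117286  0.37428342 0.072     ]
```

View pics/w1.png

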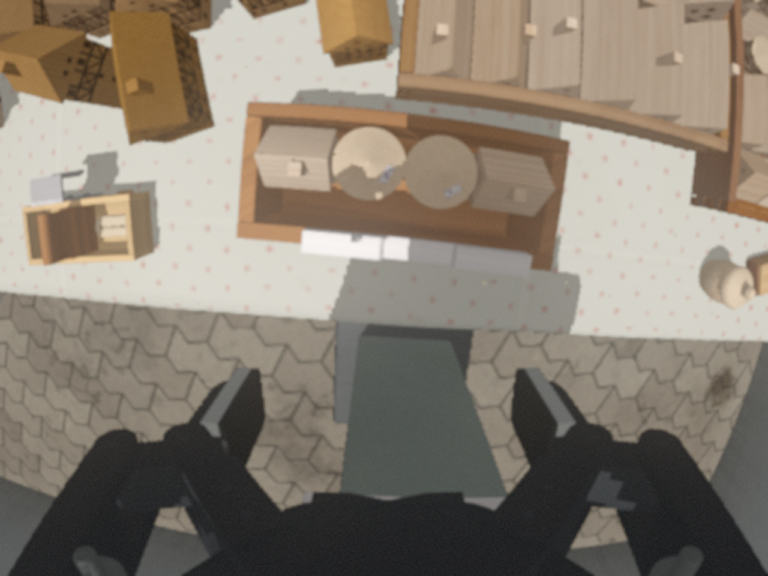

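```bash
python3 - <<'E'
import cv2
a=cv2.imread('pics/w1.png')
c=a[210:285,285:545]; cv2.imwrite('pics/w1c.png',cv2.resize(c,None,fx=3,fy=3,interpolation=cv2.INTER_CUBIC))
E
```

```text
(no output)
```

View pics/w1c.png

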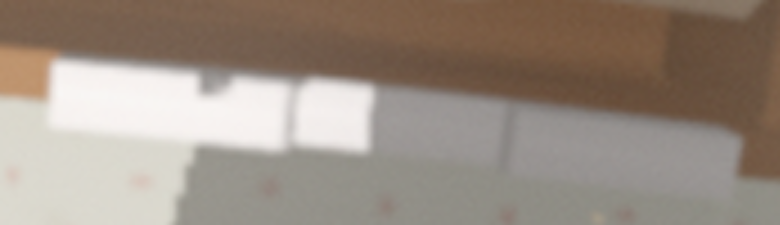

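```bash
cat > e.py <<'E'
from h import *
np.set_printoptions(precision=4,suppress=True)
# resulting camera same pose
f=lambda x,y:((( x/3+285)+.5)/1.5-.5,((y/3+210)+.5)/1.5-.5)
for n,p,z in [('Lf',(48,129),.112),('Lb',(53,60),.112),('Rf',(735,197),.112),('Rb',(742,130),.112),('nLf',(288,152),.112),('nLb',(294,80),.112),('nRf',(505,170),.112),('nRb',(510,103),.112)]:
    print(n,atz('wrist',f(*p),z))
E
python3 e.py
```

```text
Lf [0.4653 0.1379 0.112 ]
Lb [0.4802 0.1373 0.112 ]
Rf [ 0.4611 -0.013   0.112 ]
Rb [ 0.4763 -0.0124  0.112 ]
nLf [0.4636 0.0865 0.112 ]
nLb [0.4791 0.0863 0.112 ]
nRf [0.4631 0.0399 0.112 ]
nRb [0.4777 0.0403 0.112 ]
```

drive_tool(linear=[[4.5, -36, 8.5], [4.5, -36, 8.5], [4.5, -36, 8.5], [4.5, -36, 8.5], [4.5, -36, 8.5], [4.5, -36, 8.5], [4.5, -36, 8.5], [4.5, -36, 8.5], [0, 0, 0]], rot=[[0, 0, 0], [0, 0, 0], [0, 0, 0], [0, 0, 0], [0, 0, 0], [0, 0, 0], [0, 0, 0], [0, 0, 0], [0, 0, 0]], hand=[85, 85, 85, 85, 85, 85, 85, 85, 85])

```text
t: 3.72
tcp_pos: [0.4748, 0.3747, 0.2434]
tool_rot: [1.0, 0.027, 0.012, 0.008]
force: [-0.2, -0.1, 0.0]
finger_gap: 0.996
```

```bash
cat >> h.py <<'E'
def goto(pos,yaw):
    "tool-frame shift (mm) and rotvec (deg) from measured pose to the target pose, tool down"
    s=manip.sense(); A=R.from_quat(s['tool_rot']); T=R.from_euler('z',yaw,degrees=True)*R.from_euler('x',180,degrees=True)
    return np.round(A.inv().apply(np.array(pos)-s['tcp_pos'])*1000,1),np.round(np.degrees((A.inv()*T).as_rotvec()),2)
E
python3 look.py w2 tray tray_grip tray_hook
```

```text
3.7167 [0.4748 0.3747 0.2434] yaw/rv [179.0194  -1.3499   3.16  ] [-0.1734 -0.0959  0.0387]
cam (array([0.5455, 0.3786, 0.3156]), array([-0.2544, -0.0257, -0.9668]))
tray [248.6 191.9] 0.63 [0.4617 0.3763 0.    ]
tray [249.5 166.2] 0.29 [0.4904 0.3766 0.    ]
tray_grip [248.  214.8] 0.81 [0.4587 0.3749 0.068 ]
tray_hook [247.2 168.2] 0.93 [0.5012 0.3768 0.072 ]
```

View pics/w2.png

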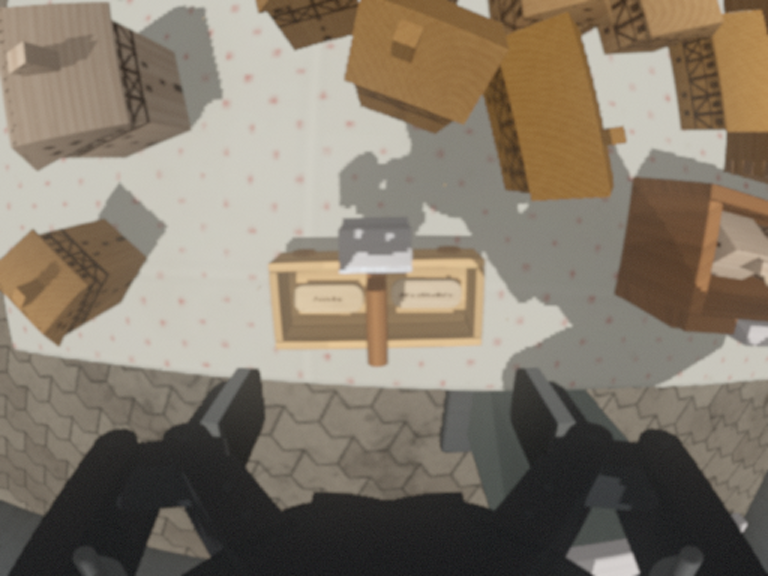

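```bash
python3 - <<'E'
from h import *
np.set_printoptions(precision=4,suppress=True)
f=lambda x,y:((x+.5)/1.5-.5,(y+.5)/1.5-.5)
for n,p,z in [('bl',(268,264),.04),('br',(485,262),.04),('fl',(275,348),.04),('fr',(482,345),.04),('boardtop',(378,364),.086),('hookL',(340,220),.074),('hookR',(411,219),.074)]:
    print(n,atz('wrist',f(*p),z))
print(goto([.462,.376,.20],2.3))
E
```

```text
bl [0.4855 0.4434 0.04  ]
br [0.4931 0.3034 0.04  ]
fl [0.4272 0.44   0.04  ]
fr [0.4356 0.299  0.04  ]
boardtop [0.4402 0.3702 0.086 ]
hookL [0.519  0.3945 0.074 ]
hookR [0.5213 0.3558 0.074 ]
(array([-13.1,  -8.7,  44.6]), array([ 1.18, -1.28,  0.61]))
```

```bash
python3 - <<'E'
from h import *
print(goto([.4605,.372,.17],3.3))
E
```

```text
(array([-15.5,  -5.4,  74.6]), array([ 1.19, -1.27, -0.39]))
```

drive_tool(linear=[[-5, -2, 25], [-5, -2, 25], [-5.5, -1.5, 24.6], [0, 0, 0]], rot=[[0.4, -0.4, 0], [0.4, -0.4, 0], [0.4, -0.5, -0.4], [0, 0, 0]], hand=[85, 85, 85, 85])

```text
t: 4.25
tcp_pos: [0.4635, 0.3669, 0.1733]
tool_rot: [1.0, 0.025, 0.003, -0.002]
force: [-1.3, -0.0, -0.9]
finger_gap: 1.002
```

```bash
python3 - <<'E'
from h import *
s=manip.sense(); print(s['t'],s['tcp_pos'],s['force'])
print(goto([.4605,.372,.122],3.3))
im=cams.snapshot('wrist')
for n in ('tray_grip','tray_hook'):
    for q in cams.spot_point(n,'wrist')[:1]: print(n,q['at'],q['score'],atz('wrist',q['at'],.068 if 'grip' in n else .072))
cv2.imwrite('pics/w3.png',im[:,:,::-1])
E
```

```text
4.25 [0.4634924  0.36692071 0.17332713] [-1.29867467 -0.00791491 -0.90274124]
(array([-3.1, -5. , 51.3]), array([-0.21, -0.4 , -0.46]))
tray_grip [240.9, 229.1] 0.69 [0.46328218 0.38142421 0.068     ]
```

View pics/w3.png

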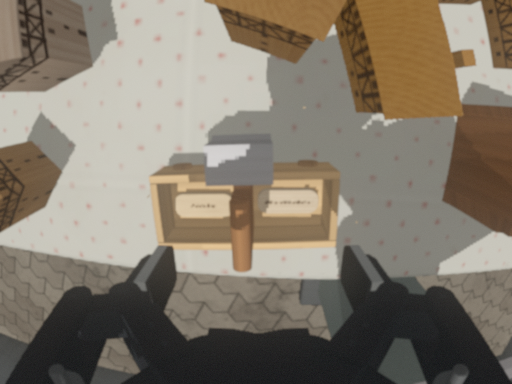

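```bash
python3 - <<'E'
from h import *
np.set_printoptions(precision=4,suppress=True)
for n,p,z in [('bl',(151,176),.04),('br',(338,172),.04),('fl',(158,247),.04),('fr',(336,246),.04),('boardend',(242.5,268),.08),('hL',(206,138),.074),('hR',(271,136),.074),]:
    print(n,atz('wrist',p,z))
E
```

```text
bl [0.4907 0.4535 0.04  ]
br [0.5005 0.3144 0.04  ]
fl [0.4319 0.4513 0.04  ]
fr [0.4411 0.3081 0.04  ]
boardend [0.4413 0.38   0.08  ]
hL [0.5231 0.405  0.074 ]
hR [0.5259 0.3665 0.074 ]
```

```bash
cat >> h.py <<'E'
_cm=cams.camera_model; _frozen={}
def snap(cam):
    _frozen[cam]=_cm(cam); return cams.snapshot(cam)
class _C:
    def __getattr__(s,n): return (lambda c:_frozen.get(c) or _cm(c)) if n=='camera_model' else getattr(_real,n)
_real=cams; cams=_C()
E
python3 - <<'E'
from h import *
np.set_printoptions(precision=4,suppress=True)
s=manip.sense(); print(s['t'],s['tcp_pos'],s['qd'])
im=snap('wrist');cv2.imwrite('pics/w4.png',im[:,:,::-1])
o=cv2.imread('pics/w3.png'); print(cv2.phaseCorrelate(np.float32(cv2.cvtColor(o[:240],cv2.COLOR_BGR2GRAY)),np.float32(cv2.cvtColor(im[:240,:,::-1].copy(),cv2.COLOR_BGR2GRAY))))
for n in ('tray','tray_grip','tray_hook'):
    for q in cams.spot_point(n,'wrist')[:1]: print(n,q['at'],q['score'],atz('wrist',q['at'],dict(tray=0,tray_grip=.068,tray_hook=.072)[n]))
for n,p,z in [('bl',(151,176),.04),('br',(338,172),.04),('fl',(158,247),.04),('fr',(336,246),.04),('boardend',(242.5,268),.08)]:
    print(n,atz('wrist',p,z))
print(goto([.4605,.372,.122],3.3), manip.sense()['tcp_pos'])
E
```

```text
4.4 [0.4672 0.3692 0.178 ] [ 0.0107 -0.0142 -0.0242  0.003  -0.0053  0.0012]
((-0.305133502940123, 6.2665930927430935), 0.2327353854974111)
tray [248.9, 199.5] 0.77 [0.4643 0.3797 0.    ]
tray_grip [245.4, 230.7] 0.56 [0.4629 0.3794 0.068 ]
tray_hook [242.5, 170.1] 0.98 [0.5041 0.3825 0.072 ]
bl [0.4907 0.4535 0.04  ]
br [0.5005 0.3144 0.04  ]
fl [0.4319 0.4513 0.04  ]
fr [0.4411 0.3081 0.04  ]
boardend [0.4413 0.38   0.08  ]
(array([-7.6, -1.5, 56.3]), array([-0.51, -1.09, -0.36])) [0.4671 0.3703 0.1784]
```

drive_tool(linear=[[-2.5, -5, 5], [-2.1, -4.5, 8], [0, 0, 10], [0, 0, 10], [0, 0, 8], [0, 0, 0]], rot=[[-0.2, -0.5, -0.3], [-0.3, -0.6, -0.4], [0, 0, 0], [0, 0, 0], [0, 0, 0], [0, 0, 0]], hand=[85, 85, 85, 85, 85, 85])

```text
t: 5.1
tcp_pos: [0.4626, 0.3821, 0.1359]
tool_rot: [0.999, 0.033, 0.001, -0.001]
force: [-0.7, 0.6, -0.1]
finger_gap: 1.001
```

```bash
python3 - <<'E'
from h import *
np.set_printoptions(precision=4,suppress=True)
s=manip.sense(); print(s['t'],s['tcp_pos'],s['force'])
im=snap('wrist');cv2.imwrite('pics/w5.png',im[:,:,::-1])
for n in ('tray','tray_grip','tray_hook'):
    for q in cams.spot_point(n,'wrist')[:1]: print(n,q['at'],q['score'],atz('wrist',q['at'],dict(tray=0,tray_grip=.068,tray_hook=.072)[n]))
s=manip.sense(); print(s['tcp_pos']); print(goto([.463,.380,.122],3.6))
E
```

```text
5.1 [0.4626 0.3821 0.1359] [-0.6875  0.5526 -0.1414]
tray [267.0, 209.0] 0.74 [0.4637 0.377  0.    ]
tray_grip [266.2, 255.9] 0.92 [0.4611 0.379  0.068 ]
tray_hook [266.5, 177.6] 0.6 [0.5039 0.3822 0.072 ]
[0.4638 0.3826 0.1383]
(array([-1.1,  2.6, 16.2]), array([-0.18, -0.38,  0.18]))
```

View pics/w5.png

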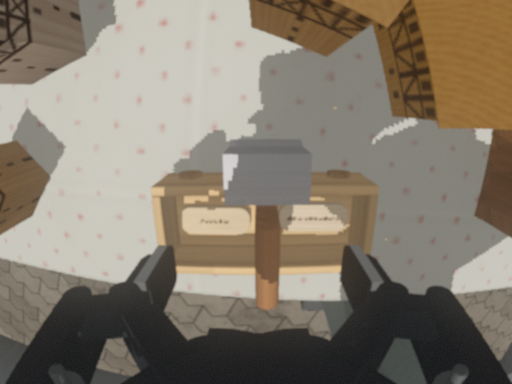

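drive_tool(linear=[[-0.5, 1.3, 6], [-0.6, 1.3, 6], [0, 0, 4], [0, 0, 0], [0, 0, 0], [0, 0, 0], [0, 0, 0], [0, 0, 0], [0, 0, 0], [0, 0, 0], [0, 0, 0]], rot=[[-0.1, -0.2, 0.1], [-0.1, -0.2, 0.1], [0, 0, 0], [0, 0, 0], [0, 0, 0], [0, 0, 0], [0, 0, 0], [0, 0, 0], [0, 0, 0], [0, 0, 0], [0, 0, 0]], hand=[85, 85, 85, 60, 40, 25, 15, 5, 5, 5, 5], force=40)

```text
t: 6.22
tcp_pos: [0.4639, 0.3795, 0.1223]
tool_rot: [1.0, 0.031, 0.001, -0.0]
force: [0.4, -0.5, -1.9]
finger_gap: 0.138
```

```bash
python3 - <<'E'
from h import *
np.set_printoptions(precision=4,suppress=True)
s=manip.sense(); print(s['t'],s['tcp_pos'],R.from_quat(s['tool_rot']).as_euler('xyz',degrees=True),s['force'],s['ft_torque'],s['finger_gap']*85.4)
E
```

```text
6.2167 [0.4639 0.3795 0.1223] [-179.9841   -0.1117    3.5306] [ 0.401  -0.5143 -1.8873] [0.0231 0.027  0.0668] 11.750183806579514
```

drive_tool(linear=[[0, 0, -3], [0, 0, -8], [0, 0, -14], [0, 0, -18], [0, 0, -18], [0, 0, -18], [0, 0, -14], [0, 0, -8], [0, 0, -3], [0, 0, 0]], rot=[[0, 0, 0], [0, 0, 0], [0, 0, 0], [0, 0, 0], [0, 0, 0], [0, 0, 0], [0, 0, 0], [0, 0, 0], [0, 0, 0], [0, 0, 0]], hand=[5, 5, 5, 5, 5, 5, 5, 5, 5, 5])

```text
t: 7.05
tcp_pos: [0.4608, 0.3783, 0.231]
tool_rot: [1.0, 0.031, -0.003, 0.002]
force: [0.5, -0.2, -2.5]
finger_gap: 0.132
```

```bash
python3 - <<'E'
from h import *
np.set_printoptions(precision=4,suppress=True)
s=manip.sense(); print(s['t'],s['tcp_pos'],R.from_quat(s['tool_rot']).as_euler('xyz',degrees=True),s['force'],s['ft_torque'],s['finger_gap']*85.4)
im=snap('wrist'); cv2.imwrite('pics/w6.png',im[:,:,::-1])
tz=s['tcp_pos'][2]-.122
for n in ('tray_grip','tray_hook'):
    for q in cams.spot_point(n,'wrist')[:1]: print(n,q['at'],q['score'],atz('wrist',q['at'],tz+dict(tray_grip=.068,tray_hook=.072)[n])-s['tcp_pos'])
im=snap('top')
for q in cams.spot_point('rim_mid','top')[:1]: print(atz('top',q['at'],.112))
print(goto([.430,.20,.225],0))
E
```

```text
7.05 [0.4608 0.3783 0.231 ] [179.8199   0.3787   3.5299] [ 0.5271 -0.172  -2.4982] [ 0.0217  0.0301 -0.0107] 11.260522010672494
tray_grip [256.0, 268.1] 0.56 [-0.0016  0.0018 -0.054 ]
tray_hook [256.7, 188.7] 0.67 [ 0.0392  0.0039 -0.05  ]
[0.4714 0.0759 0.112 ]
(array([-41. , 175.7,   5.2]), array([0.29, 0.57, 3.52]))
```

drive_tool(linear=[[-2, 6, 0], [-4, 14, 0], [-5, 24, 0], [-6, 30, 0], [-6, 30, 0], [-6, 30, 0], [-6, 30, 0], [-6, 30, 0], [-5, 26, 0], [-4, 20, 0], [-2, 12, 0], [0, 6, 0], [0, 2, 0], [0, 0, 0], [0, 0, 0], [0, 0, 0]], rot=[[0, 0, 0], [0, 0, 0], [0, 0, 0], [0, 0, 0], [0, 0, 0], [0, 0, 0], [0, 0, 0], [0, 0, 0], [0, 0, 0.5], [0, 0, 1], [0, 0, 1], [0, 0, 1], [0, 0, 1], [0, 0, 0.5], [0, 0, 0], [0, 0, 0]], hand=[5, 5, 5, 5, 5, 5, 5, 5, 5, 5, 5, 5, 5, 5, 5, 5])

```text
t: 8.63
tcp_pos: [0.4177, 0.1024, 0.2245]
tool_rot: [1.0, -0.014, -0.01, 0.004]
force: [-0.8, -0.2, -3.1]
finger_gap: 0.135
```

```bash
cat > look2.py <<'E'
from h import *
import sys
np.set_printoptions(precision=4,suppress=True)
s=manip.sense(); tp=np.array(s['tcp_pos'])
im=snap('wrist'); cv2.imwrite(f'pics/{sys.argv[1]}.png',im[:,:,::-1]); np.save(f'pics/{sys.argv[1]}.npy',cams.camera_model('wrist'),allow_pickle=True)
print(s['t'],tp,R.from_quat(s['tool_rot']).as_euler('xyz',degrees=True),s['force'],s['ft_torque'],s['finger_gap']*85.4)
for n,z in (('tray_hook',tp[2]-.050),('rim_mid',.112),('key_fob_a',tp[2]-.11)):
    for q in cams.spot_point(n,'wrist')[:2]: print(n,q['at'],round(q['score'],2),atz('wrist',q['at'],z))
print(manip.sense()['tcp_pos'])
E
python3 look2.py w7; python3 -c "
import cv2;a=cv2.imread('pics/w7.png');cv2.imwrite('pics/w7b.png',cv2.resize(a[60:330],(800,422),interpolation=cv2.INTER_CUBIC))"
```

```text
8.6333 [0.4177 0.1024 0.2245] [179.5564   1.1651  -1.5932] [-0.7704 -0.1728 -3.0702] [-0.0256  0.0222 -0.0593] 11.551876336986345
tray_hook [256.3, 190.1] 0.63 [0.4558 0.1027 0.1745]
rim_mid [294.7, 135.6] 0.86 [0.4711 0.0786 0.112 ]
key_fob_a [204.2, 223.7] 0.73 [0.4156 0.1383 0.1145]
key_fob_a [308.4, 222.8] 0.69 [0.4141 0.0694 0.1145]
[0.4176 0.1024 0.2245]
```

View pics/w7b.png

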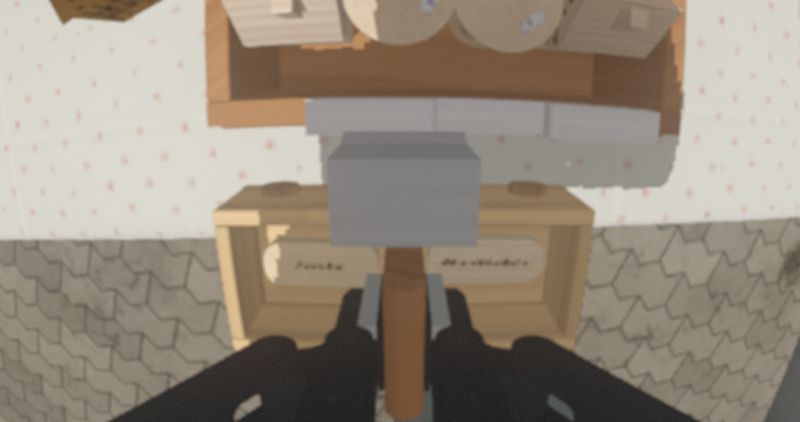

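```bash
python3 - <<'E'
from h import *
import h
np.set_printoptions(precision=4,suppress=True)
h._frozen['wrist']=np.load('pics/w7.npy',allow_pickle=True).item()
k=1.5625
f=lambda x,y:((x+.5)/k-.5,(y+.5)/k-.5+60)
for n,p,z in [('Lf',(306,134),.112),('Lb',(306,98),.112),('Rf',(658,142),.112),('Rb',(660,109),.112),('nLf',(435,136),.112),('nLb',(435,100),.112),('nRf',(548,139),.112),('nRb',(546,103),.112),('wallL',(207,127),.098),('wallR',(682,135),.098)]: print(n,atz('wrist',f(*p),z))
zt=.1745
for n,p,z in [('plateFrontL',(330,157),zt+.003),('plateFrontR',(480,157),zt+.003),('tongueL',(344,132),zt-.03),('tongueR',(466,132),zt-.03),('tbL',(280,190),zt-.072+.02),('boxL',(217,215),zt-.032),('boxR',(592,212),zt-.032)]: print(n,atz('wrist',f(*p),z))
E
```

```text
Lf [0.467 0.14  0.112]
Lb [0.4814 0.1391 0.112 ]
Rf [ 0.4621 -0.0104  0.112 ]
Rb [ 0.4768 -0.0103  0.112 ]
nLf [0.4643 0.0889 0.112 ]
nLb [0.4785 0.0887 0.112 ]
nRf [0.4627 0.0425 0.112 ]
nRb [0.4774 0.0438 0.112 ]
wallL [0.4712 0.1887 0.098 ]
wallR [ 0.4637 -0.0331  0.098 ]
plateFrontL [0.4697 0.1204 0.1775]
plateFrontR [0.4686 0.0821 0.1775]
tongueL [0.4715 0.1206 0.1445]
tongueR [0.4704 0.0811 0.1445]
tbL [0.4471 0.1499 0.1225]
boxL [0.444  0.1693 0.1425]
boxR [0.441  0.0338 0.1425]
```

```bash
python3 - <<'E'
from h import *
print(goto([.4323,.1123,.205],-1.85))
E
```

```text
(array([ 14.9, -10.4,  19.1]), array([0.45, 1.17, 0.29]))
```

drive_tool(linear=[[2, -1.5, 2], [4, -3, 5], [4, -3, 5], [3, -2, 5], [1.9, -0.9, 2.1], [0, 0, 0], [0, 0, 0]], rot=[[0.1, 0.2, 0.1], [0.1, 0.3, 0.1], [0.1, 0.3, 0.1], [0.1, 0.3, 0], [0, 0.1, 0], [0, 0, 0], [0, 0, 0]], hand=[5, 5, 5, 5, 5, 5, 5])

```text
t: 9.42
tcp_pos: [0.4343, 0.1148, 0.2024]
tool_rot: [1.0, -0.015, 0.001, 0.0]
force: [0.2, 0.2, -2.0]
finger_gap: 0.132
```

```bash
python3 look2.py w8; python3 -c "
import cv2;a=cv2.imread('pics/w8.png');cv2.imwrite('pics/w8b.png',cv2.resize(a[60:330],(800,422),interpolation=cv2.INTER_CUBIC))
from h import *
print(goto([.4323,.1123,.205],-1.85))"
```

```text
9.4167 [0.4343 0.1148 0.2024] [179.9993  -0.1101  -1.7388] [ 0.1667  0.2274 -1.9524] [ 0.0092  0.0073 -0.031 ] 11.295628253511511
tray_hook [255.8, 186.4] 0.95 [0.4748 0.1155 0.1524]
rim_mid [321.9, 173.6] 0.83 [0.4705 0.0788 0.112 ]
key_fob_a [307.9, 220.6] 0.96 [0.4347 0.083  0.0924]
key_fob_a [203.3, 225.6] 0.64 [0.4332 0.1522 0.0924]
[0.4342 0.1146 0.203 ]
(array([-1.9,  2.4, -2. ]), array([-0.  , -0.17,  0.09]))
```

View pics/w8b.png

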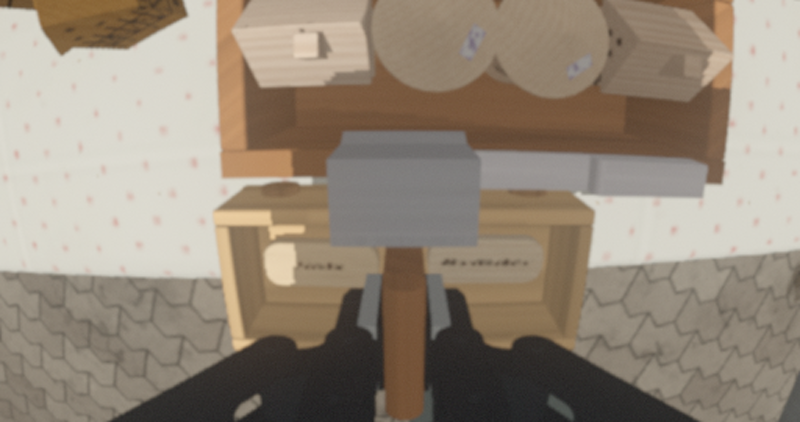

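```bash
python3 - <<'E'
from h import *
import h
np.set_printoptions(precision=4,suppress=True)
h._frozen['wrist']=np.load('pics/w8.npy',allow_pickle=True).item()
k=1.5625
f=lambda x,y:((x+.5)/k-.5,(y+.5)/k-.5+60)
for n,p,z in [('f480',(484,189),.112),('b480',(484,150),.112),('Rf',(704,196),.112),('Rb',(707,161),.112),('nRf',(592,193),.112),('nRb',(592,155),.112),('wallL',(222,178),.098),('wallR',(722,184),.098)]: print(n,atz('wrist',f(*p),z))
zt=.1524
for n,p,z in [('plateFrontL',(330,157),zt+.003),('plateFrontR',(480,157),zt+.003),('tongueL',(344,132),zt-.030),('tongueR',(466,132),zt-.030)]: print(n,atz('wrist',f(*p),z))
E
```

```text
f480 [0.4665 0.0858 0.112 ]
b480 [0.4807 0.086  0.112 ]
Rf [ 0.4619 -0.0104  0.112 ]
Rb [ 0.4768 -0.0099  0.112 ]
nRf [0.4641 0.0436 0.112 ]
nRb [0.4786 0.0446 0.112 ]
wallL [0.4712 0.1884 0.098 ]
wallR [ 0.4636 -0.0315  0.098 ]
plateFrontL [0.4871 0.1332 0.1554]
plateFrontR [0.4859 0.0945 0.1554]
tongueL [0.4897 0.1335 0.1224]
tongueR [0.4885 0.0937 0.1224]
```

drive_tool(linear=[[0, 0, 2], [0, 0, 4], [0, 0, 4], [0, 0, 4], [0, 0, 3], [0, 0, 2], [0, 0, 0], [0, 0, 0]], rot=[[0, -0.1, 0.1], [0, 0, 0], [0, 0, 0], [0, 0, 0], [0, 0, 0], [0, 0, 0], [0, 0, 0], [0, 0, 0]], hand=[5, 5, 5, 5, 5, 5, 5, 5])

```text
t: 10.28
tcp_pos: [0.4342, 0.1143, 0.1822]
tool_rot: [1.0, -0.017, 0.001, 0.0]
force: [0.3, 0.3, -2.7]
finger_gap: 0.129
```

```bash
cat > st.py <<'E'
from h import *
np.set_printoptions(precision=4,suppress=True)
s=manip.sense(); print(s['t'],s['tcp_pos'],R.from_quat(s['tool_rot']).as_euler('xyz',degrees=True),s['force'],s['ft_torque'],s['finger_gap']*85.4)
import sys
if len(sys.argv)>1: a=list(map(float,sys.argv[1:])); print(goto(a[:3],a[3]))
E
python3 st.py .434 .1148 .166 -1.85
```

```text
10.2833 [0.4342 0.1143 0.1822] [179.9997  -0.0795  -1.9134] [ 0.281   0.2735 -2.7419] [ 0.0491  0.0088 -0.0225] 11.054692186938635
(array([-0.2, -0.5, 16.2]), array([ 0.  , -0.08, -0.06]))
```

No contact with the tongue tip past the crown. Continue down slowly.

drive_tool(linear=[[-0.2, -0.3, 2], [0, 0, 3], [0, 0, 3], [0, 0, 3], [0, 0, 2], [0, 0, 1], [0, 0, 0], [0, 0, 0]], rot=[[0, -0.1, 0], [0, 0, 0], [0, 0, 0], [0, 0, 0], [0, 0, 0], [0, 0, 0], [0, 0, 0], [0, 0, 0]], hand=[5, 5, 5, 5, 5, 5, 5, 5])

```text
t: 10.95
tcp_pos: [0.4344, 0.1146, 0.1668]
tool_rot: [1.0, -0.017, 0.0, -0.0]
force: [0.2, 0.9, -2.6]
finger_gap: 0.136
```

```bash
python3 st.py .434 .1148 .161 -1.85
```

```text
10.95 [0.4344 0.1146 0.1668] [-179.9988   -0.0193   -1.9091] [ 0.2388  0.854  -2.6297] [0.0114 0.0179 0.0994] 11.610972364421448
(array([-0.4, -0.1,  5.8]), array([-0.  , -0.02, -0.06]))
```

drive_tool(linear=[[-0.2, 0, 1], [-0.2, 0, 1], [0, 0, 1], [0, 0, 1], [0, 0, 1], [0, 0, 1]], rot=[[0, 0, 0], [0, 0, 0], [0, 0, 0], [0, 0, 0], [0, 0, 0], [0, 0, 0]], hand=[5, 5, 5, 5, 5, 5])

```text
t: 11.45
tcp_pos: [0.4344, 0.1148, 0.1618]
tool_rot: [1.0, -0.017, 0.001, -0.0]
force: [-4.9, 0.6, 19.4]
finger_gap: 0.135
```

```bash
python3 st.py .434 .1148 .161 -1.85
```

```text
11.45 [0.4344 0.1148 0.1618] [-179.9864   -0.1418   -1.9236] [-4.9018  0.6469 19.3754] [-0.0499  0.2679 -0.0603] 11.528417436005958
(array([-0.4, -0. ,  0.8]), array([-0.01, -0.14, -0.07]))
```

drive_tool(linear=[[-0.3, 0, -0.5], [0, 0, 0], [0, 0, 0]], rot=[[0, 0.1, 0], [0, 0, 0], [0, 0, 0]], hand=[5, 5, 5])

```text
t: 11.7
tcp_pos: [0.4342, 0.1148, 0.163]
tool_rot: [1.0, -0.017, 0.003, -0.0]
force: [-0.4, -0.1, -2.6]
finger_gap: 0.136
```

```bash
python3 st.py .434 .1148 .161 -1.85
```

```text
11.7 [0.4342 0.1148 0.163 ] [-179.9842   -0.3274   -1.92  ] [-0.3843 -0.1381 -2.5709] [ 0.0459  0.0033 -0.0403] 11.637824778903681
(array([-0.2,  0. ,  2. ]), array([-0.02, -0.33, -0.07]))
```

drive_tool(linear=[[0, 0, 0.5], [0, 1, 0.3], [0, 2, 0.3], [0, 2.5, 0.2], [0, 2.5, 0.2], [0, 2.5, 0.2], [0, 2.5, 0.2], [0, 2.5, 0.2], [0, 2.5, 0.2], [0, 2.5, 0.2], [0, 2, 0.2], [0, 1, 0.1]], rot=[[0, -0.3, 0], [0, 0, 0], [0, 0, 0], [0, 0, 0], [0, 0, 0], [0, 0, 0], [0, 0, 0], [0, 0, 0], [0, 0, 0], [0, 0, 0], [0, 0, 0], [0, 0, 0]], hand=[5, 5, 5, 5, 5, 5, 5, 5, 5, 5, 5, 5])

```text
t: 12.7
tcp_pos: [0.4336, 0.0923, 0.162]
tool_rot: [1.0, -0.017, 0.002, -0.003]
force: [-1.0, 3.7, 2.9]
finger_gap: 0.136
```

```bash
python3 st.py .4328 .077 .162 -1.85
```

```text
12.7 [0.4336 0.0923 0.162 ] [-179.6681   -0.1979   -1.9998] [-1.0441  3.6905  2.8799] [ 0.5767 -0.0633  0.1009] 11.61917713304258
(array([-0.2, 15.3, -0.1]), array([-0.33, -0.2 , -0.15]))
```

drive_tool(linear=[[0, 1, 0.1], [0, 2, 0.2], [0, 2.5, 0.2], [0, 2.5, 0.2], [0, 2.5, 0.2], [0, 2.5, 0.2], [0, 2, 0.2], [0, 1, 0.2]], rot=[[-0.2, -0.1, 0], [-0.1, -0.1, 0], [0, 0, 0], [0, 0, 0], [0, 0, 0], [0, 0, 0], [0, 0, 0], [0, 0, 0]], hand=[5, 5, 5, 5, 5, 5, 5, 5])

```text
t: 13.37
tcp_pos: [0.4332, 0.0768, 0.1619]
tool_rot: [1.0, -0.019, 0.001, -0.001]
force: [-0.8, 6.1, 5.8]
finger_gap: 0.138
```

```bash
python3 st.py .4325 .0673 .162 -1.85
```

```text
13.3667 [0.4332 0.0768 0.1619] [-179.8363   -0.1078   -2.1305] [-0.8233  6.1454  5.7662] [ 1.0089 -0.0508  0.1827] 11.745025324846015
(array([-0.4,  9.5, -0.1]), array([-0.16, -0.11, -0.28]))
```

drive_tool(linear=[[0, 1, 0], [0, 1.5, 0.1], [0, 1.5, 0.1], [0, 1.5, 0.1], [0, 1.3, 0.2], [0, 1.2, 0.2]], rot=[[-0.1, -0.1, -0.2], [-0.1, 0, -0.1], [0, 0, 0], [0, 0, 0], [0, 0, 0], [0, 0, 0]], hand=[5, 5, 5, 5, 5, 5])

```text
t: 13.87
tcp_pos: [0.433, 0.0677, 0.1609]
tool_rot: [1.0, -0.016, -0.0, 0.001]
force: [0.4, 0.6, -2.7]
finger_gap: 0.129
```

```bash
python3 st.py .4325 .0673 .162 -1.85
```

```text
13.8667 [0.433  0.0677 0.1609] [179.8865   0.0241  -1.8052] [ 0.3548  0.5651 -2.7028] [-0.0185  0.0407  0.0134] 11.056385071707844
(array([-0.4,  0.4, -1.1]), array([0.11, 0.02, 0.04]))
```

drive_tool(linear=[[0, 0.2, 1], [0, 0, 1.5], [0, 0, 1.5], [0, 0, 1]], rot=[[0.1, 0, 0], [0, 0, 0], [0, 0, 0], [0, 0, 0]], hand=[5, 5, 5, 5])

```text
t: 14.2
tcp_pos: [0.4328, 0.0658, 0.1541]
tool_rot: [1.0, -0.016, -0.002, 0.001]
force: [0.6, -0.5, -3.2]
finger_gap: 0.135
```

```bash
python3 st.py .4325 .0673 .154 -1.85
```

```text
14.2 [0.4328 0.0658 0.1541] [179.9094   0.1739  -1.8462] [ 0.5639 -0.4775 -3.211 ] [-0.0106 -0.0092 -0.0244] 11.564494627898128
(array([-0.3, -1.5,  0.1]), array([0.09, 0.17, 0.  ]))
```

drive_tool(linear=[[0, 0, 0], [0, 0, 0.4], [0, 0, 0.4], [0, 0, 0.3]], rot=[[0, 0.2, 0], [0, 0, 0], [0, 0, 0], [0, 0, 0]], hand=[5, 5, 5, 5])

```text
t: 14.53
tcp_pos: [0.4326, 0.0657, 0.1531]
tool_rot: [1.0, -0.016, 0.0, 0.001]
force: [-1.1, -0.1, 2.6]
finger_gap: 0.134
```

```bash
python3 st.py .4325 .0673 .153 -1.85
```

```text
14.5333 [0.4326 0.0657 0.1531] [179.8942  -0.029   -1.8387] [-1.0811 -0.0792  2.599 ] [-0.0602 -0.0278 -0.03  ] 11.47923223023086
(array([-0.1, -1.6,  0.1]), array([ 0.11, -0.03,  0.01]))
```

drive_tool(linear=[[0, 0, 0], [0, 0, 0], [0, 0, 0], [0, 0, 0], [0, 0, 0], [0, 0, 0], [0, 0, 0], [0, 0, 0], [0, 0, 0]], rot=[[0, 0, 0], [0, 0, 0], [0, 0, 0], [0, 0, 0], [0, 0, 0], [0, 0, 0], [0, 0, 0], [0, 0, 0], [0, 0, 0]], hand=[12, 13, 15, 18, 24, 32, 40, 45, 45], force=20)

```text
t: 15.28
tcp_pos: [0.4337, 0.0658, 0.1538]
tool_rot: [1.0, -0.016, 0.002, 0.001]
force: [-0.3, -0.0, -0.0]
finger_gap: 0.527
```

```bash
python3 st.py .4325 .0673 .153 -1.85; python3 look2.py w9; python3 -c "
import cv2;a=cv2.imread('pics/w9.png');cv2.imwrite('pics/w9b.png',cv2.resize(a[60:330],(800,422),interpolation=cv2.INTER_CUBIC))"
```

```text
15.2833 [0.4337 0.0658 0.1538] [179.877   -0.2235  -1.8073] [-0.2674 -0.0062 -0.0146] [-0.0094  0.0118 -0.0158] 45.00632933201748
(array([-1.3, -1.5,  0.8]), array([ 0.12, -0.22,  0.04]))
15.2833 [0.4337 0.0658 0.1538] [179.877   -0.2235  -1.8073] [-0.2674 -0.0062 -0.0146] [-0.0094  0.0118 -0.0158] 45.00632933201748
tray_hook [255.7, 200.4] 0.77 [0.4682 0.0666 0.1038]
rim_mid [238.4, 102.6] 0.58 [0.5091 0.0716 0.112 ]
key_fob_a [202.2, 226.9] 0.74 [0.432  0.1038 0.0438]
key_fob_a [308.1, 220.9] 0.56 [0.4341 0.0336 0.0438]
[0.4337 0.0658 0.1538]
```

View pics/w9b.png

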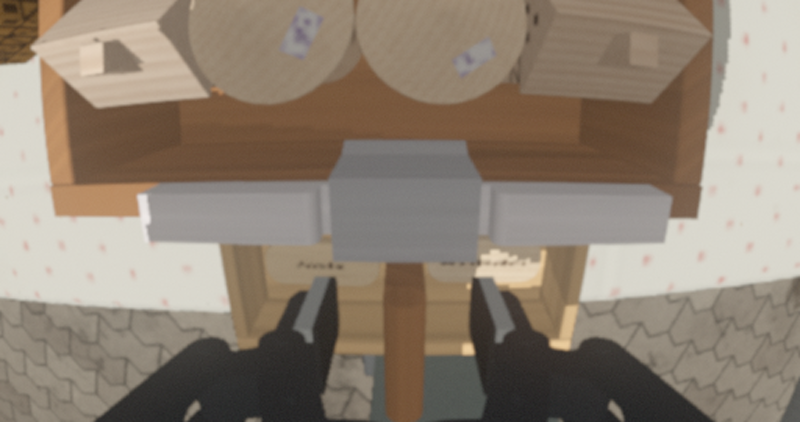

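drive_tool(linear=[[0, 0, -4], [0, 0, -8], [0, 0, -12], [0, 0, -20], [0, 0, -25], [0, 0, -25], [0, 0, -25], [0, 0, -20], [0, 0, -10], [0, 0, 0], [0, 0, 0], [0, 0, 0]], rot=[[0, 0, 0], [0, 0, 0], [0, 0, 0], [0, 0, 0], [0, 0, 0], [0, 0, 0], [0, 0, 0], [0, 0, 0], [0, 0, 0], [0, 0, 0], [0, 0, 0], [0, 0, 0]], hand=[45, 45, 45, 45, 45, 45, 45, 45, 45, 45, 45, 45])

```text
t: 16.48
tcp_pos: [0.4311, 0.0664, 0.3154]
tool_rot: [1.0, -0.016, 0.003, 0.001]
force: [0.8, 0.3, -0.5]
finger_gap: 0.529
```

```bash
python3 look2.py w10; python3 - <<'E'
from h import *
import numpy as np
np.set_printoptions(precision=4,suppress=True)
s=snap('side');P=cams.spot_point('tray_hook','side');print(P[:1])
a=cv2.imread('pics/w10.png'); 
x=proj('side',[.47,.066,.10]).astype(int)
c=s[max(0,x[1]-50):x[1]+50,x[0]-70:x[0]+70,::-1]
o=np.zeros((600,800,3),np.uint8); o[:360,:480]=cv2.resize(a,(480,360)); o[360:,:336]=cv2.resize(c,(336,240),interpolation=cv2.INTER_CUBIC)
cv2.imwrite('pics/f.png',o)
E
```

```text
16.4833 [0.4311 0.0664 0.3154] [179.8755  -0.3121  -1.8064] [ 0.7666  0.3486 -0.5239] [-0.0314  0.0071 -0.0131] 45.15379083341929
tray_hook [259.2, 145.6] 0.92 [0.489  0.065  0.2654]
rim_mid [241.0, 145.3] 0.87 [0.4715 0.0815 0.112 ]
key_fob_a [286.8, 173.7] 0.9 [0.4637 0.0482 0.2054]
key_fob_a [225.5, 171.5] 0.83 [0.4663 0.0864 0.2054]
[0.4309 0.0664 0.3144]
[{'at': [255.6, 173.5], 'score': 0.84}]
```

View pics/f.png

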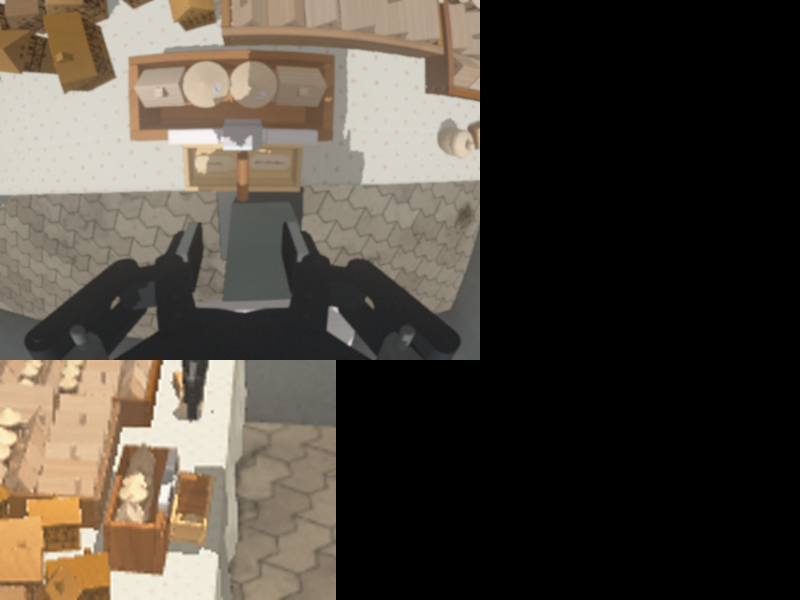

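The tray hangs upright in the notch with both fobs in it, and the gripper is clear. The hook's top view at (242,133) sits centred on the rail. I'm handing the job in.

```bash
python3 -c "
from station import order; print(order.sign_off())"
```

```text
the job is handed in; nothing more can be done
None
```

The tray is hanging with its hook fully down in the rail's notch, both key fobs are still in it, and the job is handed in. I gripped it by the board and set the hook on the plain part of the rail, about 48 mm to the +y side of the notch. I slid it gently along until it dropped in, then let go and backed straight up. It took about 16.6 s of the 53 s.

**What the last checks showed**
- **Hook seated:** it touched bottom about 9.1 mm below the crown level, against a 9 mm notch. The close-up after letting go shows the strap between the two notch edges.
- **Tray and fobs:** the wrist and side pictures show the tray upright against the crate, with both fobs in their compartments. The gripper was about 160 mm above its release height and touching nothing.
- **Forces:** the highest reading I took was about 19 N, at first touch on the rail, and I eased off at once. While sliding it read at most about 6 N.
- **Other objects:** I saw no sign that the crate had moved and the arm stayed well away from the other objects, but I did not re-measure any of their positions at the end.

**What disagreed**
- **Early wrist measurements:** these were up to 10 mm off because the arm was still settling when the pictures were taken. I measured again once it was still, before gripping the tray and hanging the hook.
- **Detector readings:** the network's mark for the middle of the rim was about 38 mm off in the close-up, where the hook hid the rail. I relied on the pictures and the touch readings instead.

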